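# Put the core logger's kit back in its marked places

### The arm

A 6-joint arm with a two-finger parallel gripper is mounted at the origin on the work surface. World frame = base frame: x ahead of the robot, y to its left, z up, the work surface at z = 0. Lengths are in m, angles in degrees, forces in N, time in s.
With the tool pointing down it reaches from about 0.375 to 0.9 m from the base axis. Payload 3.1 kg.
Tool frame: the origin (TCP) lies where the fingers leave the gripper's body, on its centre line; the fingertips stand bot.tips_ahead ahead of it and the grasp point (between the pads) lies 51 mm ahead of it (bot.tips_ahead is the distance from the TCP to the fingertips, in m); z points along the fingers, x is the direction in which the jaws open and shut, and the axes are right-handed (so a half turn about z gives the same grasp; the last joint's range is limited). The gripper opens to 87 mm and grips with 3 to 60 N. Pads are 19 mm wide; open, the fingers measure 117 mm over their backs; the gripper's body (75 mm by 190 mm) begins 51 mm behind the grasp point.
Start: joints at [66.95, 30.224, 82.088, -0, 67.689, -10.227], TCP at [0.139, 0.609, 0.292] pointing down, gripper open.
Joint ranges: [-176.69, 176.69], [-43.24, 126.21], [12.49, 139.97], [-82, 262], [0, 151.66], [-163.58, 163.58]. Speed limits (degrees/s): [159.86, 159.86, 180, 180, 180, 180].

### API

Orientations are given as a 3x3 rotation matrix whose columns are the frame's x, y, z axes.
In Python, from rig import bot, vision, nets gives the robot as it stands.
- The arm moves only by the tool play_rows, never from a script. Its argument "series" is a list of rows, each an object of numbers: "tx", "ty", "tz": the shift along the world's x, y, z as a fraction of full scale; "turn": the turn about the world's z as a fraction of full scale. A call has 1 to 10 rows; each row shifts and turns the commanded pose from where the row before left it; what a row does not reach is not made up. Full scale, the value 1, is 0.8 m for a shift and 60 degrees for a turn. A row lasts 1/10 s, in which the tool goes at most 50 mm and 8.59 degrees, less where a joint would pass 70% of its speed; a pose out of reach is approached as far as the arm can. A call with a number of a shift or a turn outside -1 to 1 is refused whole. A call with a gripper value outside its range is refused whole. "gripper" is the opening, from 0 (shut) to 1 (fully open), set as the call begins (left out, the last holds). The fingers move at their own pace and stop on an object; the grip force is fixed at half the most. Time passes only in rows, so rows that do not move let the fingers close. It gives the time, the measured TCP pose, the force and the opening at its end, in the units of the state.
- bot.read_state(): the state, without advancing time (a new reading comes with each control period).
- vision.capture(name): name is "side" or "top"; returns a dict with "pixels" (384x512x3 uint8, blue, green, red), "fx", "fy", "cx", "cy" (pixels), "extrinsics" (4x4, takes a point from camera to world coordinates). Camera axes: x right, y down, z forward; pixel columns grow to the right and rows downward; lengths in m; the calibration is good to about 2 mm. A picture is of the moment at which its call begins. There is no depth.
- bot.hand_in(): hands the job in, once; it reports no verdict.
Trained networks look in a picture, given as the dict that the camera call returned (one of the last four; its "shot" number tells which), for a name from the list of things; names that differ only in an ending like _2 or _b are one class to them, and where a whole thing is asked for, a point or a joint stands for the part that bears it (a point fixed in the world has none). Each returns a list of dicts, best first, with "confidence" (0 to 1); they miss things now and then, are a little off and sometimes report something else, mostly with a low value. They report only what shows in the picture. A call takes as long as a camera call. They do not tell look-alikes from the thing itself.
- nets.look_for(picture, query): "at" ([column, row] as shares, 0 to 1, of the picture: columns of its width, rows of its height, amid what is visible of it).
- nets.masks_of(picture, query): "region" (384x512 bool, what is visible of it) and "at" ([column, row] as shares, 0 to 1, of the picture: columns of its width, rows of its height, amid what is visible of it).
The state is a dict: "time_s": time; "joint_positions": joint angles; "qvel": joint speeds; "tau": joint torques, N m; "position": TCP position; "tcp_rot": TCP orientation; "force": force on the tool from outside, world axes, zero at the start; "moment": the same for the moment, N m; "opening": opening from 0.0 (shut) to 1.0 (fully open).
Only numpy, scipy, OpenCV 4.12 (cv2) and the standard library are available. Lean on these libraries where they do the work, as an engineer would, in place of code of your own. Each camera call takes 0.05 s, during which the arm holds its last target.

### The job

Put each of the four loose logging things in the place on the table marked out for it: the red granite core standing inside the red-rimmed round socket, the grey crucible standing inside the circle on the white tile, the blue tally counter face up and lengthwise inside the blue rectangle on the yellow pad, and the brass plumb bob lying lengthwise inside the long yellow outline on the green pad, pointing either way. Set each one down gently, without dropping it, and leave the mug and the hammer where they are.

Things in the scene. Friction and masses are not known exactly. Their poses are not given: they have to be found in the camera images.
- core: Red speckled granite drill core section standing on its sawn end, a cylinder 47 mm in diameter and 75 mm tall, about 0.35 kg. Origin at the centre of its underside, z up along its axis.
- counter: Blue plastic tally counter lying face up, a block 60 mm long (x) by 42 mm wide (y) by 26 mm high (z), with a white number window and small steel buttons that stand up to 7 mm above its top; about 60 g. Origin at the centre of its underside.
- bob: Brass plumb bob lying on its side, 100 mm long along its x axis with the point toward +x (x from -50 to +50 mm). From x = -30 to +20 mm it is an eight-sided bar 28 mm across flats with flats on both sides and underneath (grip here, across y); then a cone to the point, and a thin steel neck 12 mm in diameter at the other end. About 0.3 kg, centre of mass within 6 mm of the origin. Origin at mid length, level with its underside flat (14 mm below the axis), z up.
- crucible: Grey ceramic crucible, an open round cup standing upright, 50 mm tall; foot 38 mm in diameter, widening to 52 mm at 24 mm height, straight-sided and 52 mm in diameter from there to the rim, wall 4 mm; about 0.12 kg. Origin at the centre of its underside, z up.
- core_socket: Place for the core: fixed round dark steel socket, with a red rim of 68 mm inside diameter and 82 mm outside, rim top 10 mm above the table, inner floor 4 mm above the table. Origin at its centre at table level.
- counter_pad: Place for the tally counter: fixed yellow plastic pad 92 mm (x) by 74 mm (y), top 4 mm above the table, with a painted blue rectangle, 76 mm (x) by 58 mm (y) inside. Origin at its centre at table level.
- bob_pad: Place for the plumb bob: fixed green pad 130 mm (x) by 58 mm (y), top 4 mm above the table, with a painted yellow long rectangle, 116 mm (x) by 44 mm (y) inside. Origin at its centre at table level.
- crucible_tile: Place for the crucible: fixed white ceramic tile 84 mm square, top 6 mm above the table, with a painted dark circle, 60 mm in diameter inside. Origin at its centre at table level.
- mug: Bystander: blue ceramic mug, 76 mm in diameter, 85 mm tall, standing to the right of the work with its handle toward its +y side. Origin at the centre of its underside.
- hammer: Bystander: hammer lying across the table beyond the work, along its x axis, handle toward -x. Origin on the table near its middle.
There are look-alikes about, which are no part of the job. Of the things that look like the counter, take the one that is farthest to the robot's right at the start.

How it is judged (in metres and radians):
At the end, for the whole second after the job is handed in: Core in its socket (centres within 12 mm), crucible, counter and bob on their pads (within 13 mm); counter lengthwise within 0.3 rad, bob within 0.25 rad, either way round; all flat on their supports (tilt under 0.1 rad) and still (horizontal distance between core and core_socket below 0.012 m and z of core in the frame of core_socket between 0.0015 and 0.007 m and angle between each of core, counter, bob, crucible's own z axis and vertical below 0.1 rad and linear speed of each of core, counter, bob, crucible below 0.02 m/s and angular speed of each of core, counter, bob, crucible below 0.2 rad/s and horizontal distance between counter and counter_pad below 0.013 m and z of counter in the frame of counter_pad between 0.0015 and 0.007 m and horizontal distance between bob and bob_pad below 0.013 m and z of bob in the frame of bob_pad between 0.0015 and 0.007 m and horizontal distance between crucible and crucible_tile below 0.013 m and z of crucible in the frame of crucible_tile between 0.0035 and 0.009 m and angle between the x axis of counter and the x axis of counter_pad, either way round below 0.3 rad and angle between the x axis of bob and the x axis of bob_pad, either way round below 0.25 rad); the robot touches nothing.
It fails at once if the mug or the hammer is moved more than 20 mm (distance of any of mug, hammer from where it was at the start of the episode above 0.02 m).
It fails at once if one of the four things is dropped (falls out of the fingers faster than 0.6 m/s, about 2 cm of free fall) ((linear speed of core above 0.6 m/s and contact force between the fingers and core below 0.1 N) or (linear speed of counter above 0.6 m/s and contact force between the fingers and counter below 0.1 N) or (linear speed of bob above 0.6 m/s and contact force between the fingers and bob below 0.1 N) or (linear speed of crucible above 0.6 m/s and contact force between the fingers and crucible below 0.1 N)).
It also fails if it takes over 104 s, if anything falls off the work surface, if the arm or the gripper's body presses on something with over 40 N, if the wrist force passes 120 N, or if a joint passes its speed limit or range.

## Working session

There is one attempt and no reset: what is moved stays moved. The work goes in short steps, Python scripts to look and compute and a tool call to move; the robot and the scene stay as the last step left them, time stands still between calls to the robot, and variables do not carry over. Pictures are saved under pics/ and viewed, and the job is handed in when it is done.

Besides the shell and the picture viewer there is one more tool, called after "Call:" as name(argument=value, ...) on one line, values as JSON. play_rows: Moves the arm, as the interface text tells. Shift numbers are shares of 0.8 m and turn numbers shares of 60 degrees, none past 1 either way. Its arguments: {"type":"object","properties":{"series":{"type":"array"},"gripper":{"type":"number"}},"required":["series"]}

```bash
ls; mkdir -p pics; cat > h.py <<'E'
import numpy as np, cv2
from rig import bot, vision, nets
def px2w(p,u,v,z):
    E=np.array(p["extrinsics"]); d=E[:3,:3]@np.array([(u-p["cx"])/p["fx"],(v-p["cy"])/p["fy"],1]); o=E[:3,3]
    return o+d*(z-o[2])/d[2]
def w2px(p,P):
    E=np.linalg.inv(np.array(p["extrinsics"])); c=E[:3,:3]@np.array(P)+E[:3,3]
    return np.array([p["fx"]*c[0]/c[2]+p["cx"],p["fy"]*c[1]/c[2]+p["cy"]])
E
python3 - <<'E'
from h import *
s=bot.read_state(); print(s["time_s"],s["position"],s["tcp_rot"],s["opening"],bot.tips_ahead)
for n in("top","side"):
    p=vision.capture(n); cv2.imwrite(f"pics/{n}0.png",cv2.resize(p["pixels"],(800,600),interpolation=cv2.INTER_CUBIC))
    print(n,p["fx"],p["cx"],p["cy"],np.round(p["extrinsics"],3).tolist())
    for q in "core counter bob crucible core_socket counter_pad bob_pad crucible_tile mug hammer".split():
        for r in nets.look_for(p,q):
            u,v=r["at"][0]*512,r["at"][1]*384
            print(q,round(r["confidence"],2),round(u),round(v),np.round(px2w(p,u,v,0.01),3))
E
```

```text
pics
0.0 [0.13844804 0.60886065 0.29124818] [[ 2.21937180e-01  9.75060583e-01 -8.64856507e-04]
 [ 9.75058480e-01 -2.21938529e-01 -2.06142647e-03]
 [-2.20196068e-03 -3.85778495e-04 -9.99997501e-01]] 1.0024897527827816 0.0697
top 397.81798508100746 246.65658148875363 186.63200933141957 [[0.011, -0.993, 0.117, 0.399], [-1.0, -0.009, 0.021, -0.09], [-0.02, -0.117, -0.993, 1.367], [0.0, 0.0, 0.0, 1.0]]
core 0.69 152 170 [0.613 0.269 0.01 ]
counter 0.63 195 225 [0.424 0.113 0.01 ]
counter 0.5 170 256 [0.322 0.197 0.01 ]
counter 0.49 127 259 [0.31  0.341 0.01 ]
counter 0.48 171 196 [0.524 0.199 0.01 ]
counter 0.26 258 167 [ 0.628 -0.101  0.01 ]
bob 0.69 195 169 [0.619 0.12  0.01 ]
bob 0.28 154 168 [0.62  0.261 0.01 ]
crucible 0.7 319 218 [ 0.453 -0.309  0.01 ]
core_socket 0.68 309 165 [ 0.637 -0.274  0.01 ]
counter_pad 0.68 153 170 [0.613 0.265 0.01 ]
counter_pad 0.67 259 167 [ 0.629 -0.104  0.01 ]
bob_pad 0.62 143 218 [0.449 0.293 0.01 ]
crucible_tile 0.73 254 221 [ 0.442 -0.088  0.01 ]
mug 0.76 373 186 [ 0.564 -0.491  0.01 ]
mug 0.67 193 168 [0.624 0.127 0.01 ]
mug 0.22 232 120 [ 0.793 -0.006  0.01 ]
hammer 0.76 233 120 [ 0.793 -0.012  0.01 ]
side 368.9145505583851 258.17485002991634 201.8515164106334 [[-0.955, -0.2, 0.218, 0.316], [-0.295, 0.594, -0.748, 0.682], [0.02, -0.779, -0.627, 0.651], [0.0, 0.0, 0.0, 1.0]]
core 0.92 174 282 [0.63 0.24 0.01]
counter 0.89 283 262 [0.419 0.11  0.01 ]
counter 0.72 307 372 [0.315 0.348 0.01 ]
counter 0.7 315 305 [0.328 0.203 0.01 ]
counter 0.6 226 278 [0.528 0.194 0.01 ]
counter 0.28 293 210 [ 0.438 -0.08   0.01 ]
bob 0.62 203 245 [0.616 0.118 0.01 ]
crucible 0.7 306 164 [ 0.452 -0.315  0.01 ]
core_socket 0.6 248 164 [ 0.628 -0.259  0.01 ]
counter_pad 0.73 231 193 [ 0.625 -0.096  0.01 ]
bob_pad 0.95 243 330 [0.45  0.305 0.01 ]
crucible_tile 0.82 293 208 [ 0.443 -0.089  0.01 ]
mug 0.55 287 125 [ 0.574 -0.555  0.01 ]
hammer 0.94 166 209 [0.766 0.024 0.01 ]
```

View pics/top0.png

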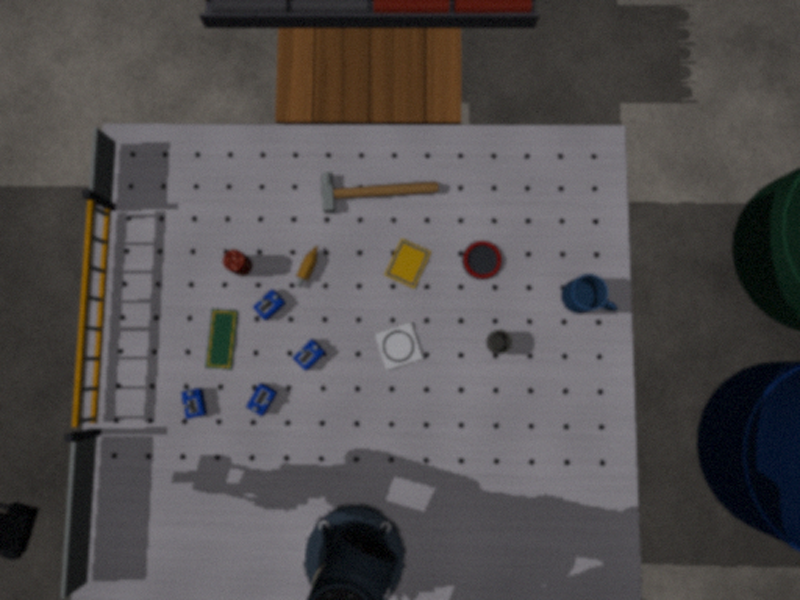

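View pics/side0.png

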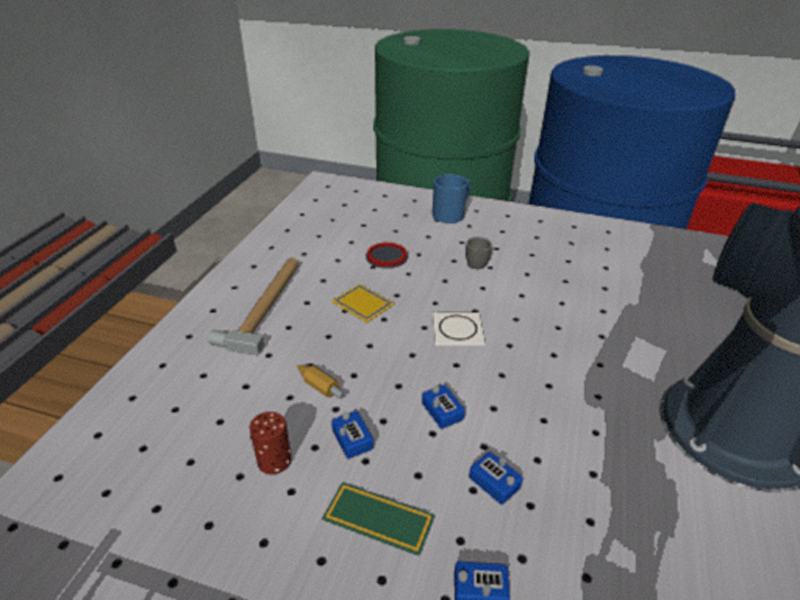

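The counter candidates, in 800-px top view, are (310,354), (262,399), (194,403) and (269,305). Farthest right means lowest y, which is (310,354) at y≈0.11 m. I'll confirm that in a crop and fit the poses to the masks.

```bash
cat > fit.py <<'E'
from h import *
from scipy.optimize import minimize
def ring(r,z,n=32): 
    t=np.arange(n)*2*np.pi/n; return np.c_[r*np.cos(t),r*np.sin(t),np.full(n,z)]
def box(a,b,z0,z1): return np.array([[x,y,z] for x in(-a/2,a/2) for y in(-b/2,b/2) for z in(z0,z1)])
def bobm():
    out=[]
    t=(np.arange(8)+.5)*np.pi/4; R=.014/np.cos(np.pi/8)
    for x,r in((-.05,.006),(-.03,R),(.02,R),(.05,.001)): out.append(np.c_[np.full(8,x),r*np.cos(t),.014+r*np.sin(t)])
    return np.vstack(out)
M=dict(core=np.vstack([ring(.0235,0),ring(.0235,.075)]),counter=np.vstack([box(.06,.042,0,.026)]),bob=bobm(),
 crucible=np.vstack([ring(.019,0),ring(.026,.024),ring(.026,.05)]),core_socket=np.vstack([ring(.041,0),ring(.041,.01)]),
 counter_pad=box(.092,.074,0,.004),bob_pad=box(.13,.058,0,.004),crucible_tile=box(.084,.084,0,.006),
 )
S=4
def sil(p,m,x,z0):
    c,s=np.cos(x[2]),np.sin(x[2]); P=m@np.array([[c,s,0],[-s,c,0],[0,0,1]])+[x[0],x[1],z0]
    uv=np.array([w2px(p,q) for q in P],)
    h=cv2.convexHull(uv.astype(np.float32))
    return h
def iou(p,mask4,off,h):
    im=np.zeros(mask4.shape,np.uint8); cv2.fillPoly(im,[np.round(((h+.5-off)*S-.5)*16).astype(np.int32)],1,shift=4)
    return (im&mask4).sum()/max(1,(im|mask4).sum())
def getmask(p,q,xy,z0=0.02,tol=15):
    best=None;e=w2px(p,[*xy,z0])
    for r in nets.masks_of(p,q):
        rg=np.array(r["region"]); 
        if rg.sum()<20: continue
        v,u=np.nonzero(rg); d=np.hypot(u.mean()-e[0],v.mean()-e[1])
        if d<tol and (best is None or d<best[0]): best=(d,rg,r["confidence"])
    return best and best[1:]
def fit(q,views,xy,z0=0.,yaws=None,verbose=True):
    data=[]
    for p in views:
        g=getmask(p,q,xy)
        if g is None: print(q,"no mask",p.get("shot")); continue
        rg=g[0]; v,u=np.nonzero(rg); off=np.array([max(u.min()-15,0),max(v.min()-15,0)])
        cr=rg[off[1]:v.max()+15,off[0]:u.max()+15].astype(np.float32)
        m4=(cv2.resize(cr,None,fx=S,fy=S,interpolation=cv2.INTER_LINEAR)>.5).astype(np.uint8)
        data.append((p,m4,off))
    rot=q in("counter","bob","counter_pad","bob_pad","crucible_tile")
    if yaws is None: yaws=np.deg2rad(np.arange(0,360 if q=="bob" else 180,30)) if rot else [0]
    def solve(data):
        f=lambda x:-np.mean([iou(p,m,o,sil(p,M[q],x if rot else [*x,0],z0)) for p,m,o in data])
        b=None
        for y in yaws:
            x0=[*xy,y] if rot else list(xy)
            sx=np.array([x0]+[[x0[j]+((.02,.02,.3)[j] if i==j else 0) for j in range(len(x0))] for i in range(len(x0))])
            r=minimize(f,x0,method="Nelder-Mead",options=dict(initial_simplex=sx,xatol=2e-4,fatol=1e-4,maxiter=120))
            if b is None or r.fun<b.fun: b=r
        return b
    bs=[solve(data)]+[solve([d]) for d in data]
    for b in bs: print(q,np.round(b.x[:2],4),round(np.degrees(b.x[2])%360,1) if rot else "",round(-b.fun,3))
    return bs[0].x
E
cat > a.py <<'E'
from fit import *
a=vision.capture("top");b=vision.capture("side")
X={}
for q,xy in dict(core=(.61,.25),counter=(.424,.113),bob=(.617,.119),crucible=(.44,-.305),core_socket=(.632,-.268),counter_pad=(.628,-.1),bob_pad=(.45,.3),crucible_tile=(.443,-.088)).items():
    X[q]=fit(q,[a,b],xy)
for n,p in(("top",a),("side",b)):
    im=cv2.resize(p["pixels"],None,fx=4,fy=4,interpolation=cv2.INTER_CUBIC)
    for q,x in X.items():
        h=sil(p,M[q],x if len(x)>2 else [*x,0],0)
        cv2.polylines(im,[np.round((h+.5)*4-.5).astype(np.int32)],True,(255,0,255),1)
    if n=="top":
        im1=im[4*145:4*250,4*125:4*330]
    else: im1=im[4*140:4*340,4*150:4*350]
    cv2.imwrite(f"pics/{n}_fit.png",cv2.resize(im1,(800,int(800*im1.shape[0]/im1.shape[1])) if n=="top" else (600,600)))
    c=w2px(p,[.424,.113,.02]).astype(int); cr=p["pixels"][c[1]-25:c[1]+25,c[0]-25:c[0]+25]
    cv2.imwrite(f"pics/{n}_cnt.png",cv2.resize(cr,(400,400),interpolation=cv2.INTER_CUBIC))
E
time python3 a.py
```

```text
core [0.6176 0.2616]  0.912
core [0.617  0.2609]  0.874
core [0.617  0.2616]  0.955
counter [0.4198 0.1056] 132.1 0.863
counter [0.4198 0.1051] 134.6 0.928
counter [0.4218 0.1042] 125.6 0.815
bob [0.6175 0.1114] 335.0 0.767
bob [0.6169 0.1133] 345.1 0.677
bob [0.6164 0.1119] 335.2 0.868
crucible [ 0.4518 -0.3035]  0.945
crucible [ 0.4512 -0.3032]  0.961
crucible [ 0.4523 -0.3046]  0.942
core_socket [ 0.6357 -0.2712]  0.924
core_socket [ 0.6349 -0.2717]  0.947
core_socket [ 0.6348 -0.2699]  0.917
counter_pad [ 0.6246 -0.1089] 156.2 0.938
counter_pad [ 0.625  -0.1086] 335.6 0.954
counter_pad [ 0.6244 -0.109 ] 156.5 0.925
bob_pad [0.4522 0.3003] 175.7 0.945
bob_pad [0.4522 0.3005] 355.6 0.924
bob_pad [0.4527 0.3002] 355.2 0.969
crucible_tile [ 0.4422 -0.0897] 19.4 0.941
crucible_tile [ 0.4422 -0.0893] 20.8 0.951
crucible_tile [ 0.4414 -0.0898] 107.7 0.939
real	0m20.436s
user	0m13.428s
sys	0m0.167s
```

View pics/top_fit.png

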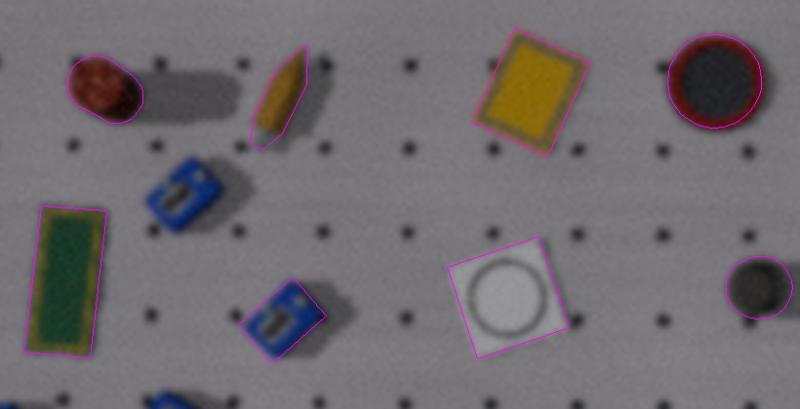

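View pics/side_fit.png

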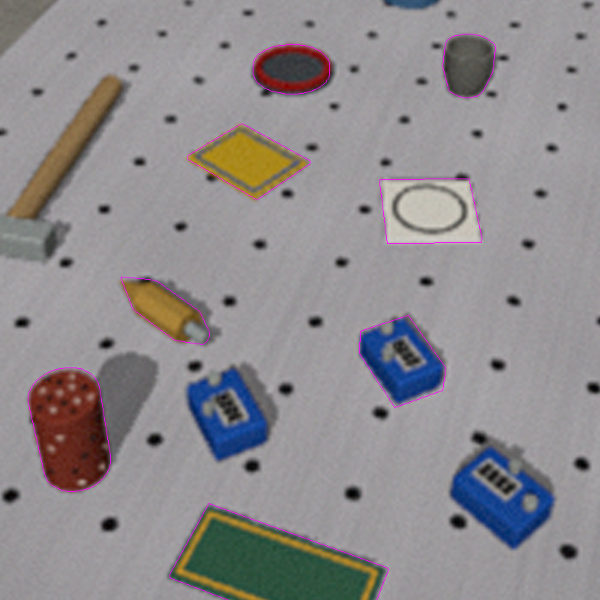

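View pics/side_cnt.png

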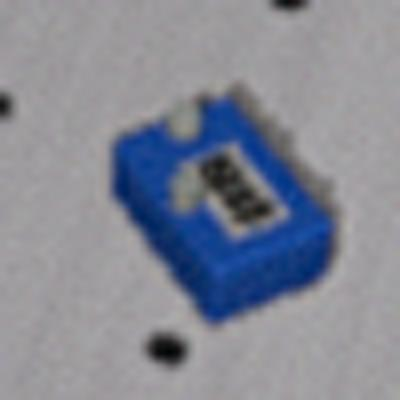

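The overlays fit tightly: the outlines hug the core, counter, bob, crucible and pads. In the crop, the counter at side px ~(283,262) is clearly the rightmost of the four, with y=0.105 against 0.197, 0.199 and 0.341. I'll start with the core.

Call:
play_rows(gripper=1, series=[{"tx":0.043,"ty":-0.031},{"tx":0.043,"ty":-0.031},{"tx":0.043,"ty":-0.031},{"tx":0.043,"ty":-0.031},{"tx":0.043,"ty":-0.031},{"tx":0.043,"ty":-0.031},{"tx":0.043,"ty":-0.031},{"tx":0.043,"ty":-0.031},{"tx":0.043,"ty":-0.031},{"tx":0.043,"ty":-0.031}])

```text
invalid input
```

Call:
play_rows(gripper=1.0, series=[{"tx":0.043,"ty":-0.031,"tz":0,"turn":0},{"tx":0.043,"ty":-0.031,"tz":0,"turn":0}])

```text
time_s: 2.2
position: [0.2073, 0.5598, 0.2922]
tcp_rot: [[0.219, 0.976, 0.0], [0.976, -0.219, 0.0], [0.0, 0.0, -1.0]]
force: [0.5, 1.0, 0.8]
opening: 1.001
```

Call:
play_rows(gripper=1.0, series=[{"tx":0.043,"ty":-0.031,"tz":0,"turn":0},{"tx":0.043,"ty":-0.031,"tz":0,"turn":0},{"tx":0.043,"ty":-0.031,"tz":0,"turn":0},{"tx":0.043,"ty":-0.031,"tz":0,"turn":0},{"tx":0.043,"ty":-0.031,"tz":0,"turn":0},{"tx":0.043,"ty":-0.031,"tz":0,"turn":0},{"tx":0.043,"ty":-0.031,"tz":0,"turn":0},{"tx":0.043,"ty":-0.031,"tz":0,"turn":0},{"tx":0.043,"ty":-0.031,"tz":0,"turn":0},{"tx":0.043,"ty":-0.031,"tz":0,"turn":0}])

```text
time_s: 3.2
position: [0.5528, 0.3106, 0.2923]
tcp_rot: [[0.222, 0.975, 0.0], [0.975, -0.222, 0.0], [0.0, 0.0, -1.0]]
force: [0.2, 0.3, 0.1]
opening: 1.0
```

Call:
play_rows(series=[{"tx":0.043,"ty":-0.031,"tz":-0.03,"turn":0},{"tx":0.04,"ty":-0.03,"tz":-0.03,"turn":0},{"tx":0,"ty":0,"tz":-0.03,"turn":0},{"tx":0,"ty":0,"tz":-0.02,"turn":0},{"tx":0,"ty":0,"tz":0,"turn":0},{"tx":0,"ty":0,"tz":0,"turn":0}])

```text
time_s: 3.8
position: [0.6179, 0.2631, 0.2043]
tcp_rot: [[0.222, 0.975, -0.0], [0.975, -0.222, -0.0], [-0.0, -0.0, -1.0]]
force: [-0.3, 0.9, 0.5]
opening: 0.999
```

Call:
play_rows(series=[{"tx":0,"ty":-0.002,"tz":-0.03,"turn":0},{"tx":0,"ty":0,"tz":-0.03,"turn":0},{"tx":0,"ty":0,"tz":-0.03,"turn":0},{"tx":0,"ty":0,"tz":-0.03,"turn":0},{"tx":0,"ty":0,"tz":-0.014,"turn":0},{"tx":0,"ty":0,"tz":0,"turn":0},{"tx":0,"ty":0,"tz":0,"turn":0}])

```text
time_s: 4.5
position: [0.6187, 0.2619, 0.0984]
tcp_rot: [[0.222, 0.975, 0.002], [0.975, -0.222, 0.001], [0.001, 0.002, -1.0]]
force: [-0.0, 0.1, 0.4]
opening: 1.001
```

Call:
play_rows(gripper=0.0, series=[{"tx":0,"ty":0,"tz":0,"turn":0},{"tx":0,"ty":0,"tz":0,"turn":0},{"tx":0,"ty":0,"tz":0,"turn":0},{"tx":0,"ty":0,"tz":0,"turn":0},{"tx":0,"ty":0,"tz":0,"turn":0},{"tx":0,"ty":0,"tz":0,"turn":0},{"tx":0,"ty":0,"tz":0,"turn":0},{"tx":0,"ty":0,"tz":0,"turn":0}])

```text
time_s: 5.3
position: [0.6181, 0.2617, 0.0972]
tcp_rot: [[0.222, 0.975, 0.001], [0.975, -0.222, 0.0], [0.001, 0.0, -1.0]]
force: [-0.2, 1.7, 1.4]
opening: 0.536
```

Call:
play_rows(series=[{"tx":0,"ty":0,"tz":0.01,"turn":0},{"tx":0,"ty":0,"tz":0.03,"turn":0},{"tx":0,"ty":0,"tz":0.04,"turn":0},{"tx":0,"ty":0,"tz":0.04,"turn":0},{"tx":0,"ty":-0.02,"tz":0,"turn":0},{"tx":0,"ty":-0.036,"tz":0,"turn":0},{"tx":0,"ty":-0.04,"tz":0,"turn":0},{"tx":0,"ty":-0.04,"tz":0,"turn":0},{"tx":0,"ty":-0.04,"tz":0,"turn":0},{"tx":0,"ty":-0.04,"tz":0,"turn":0}])

```text
time_s: 6.3
position: [0.616, 0.0863, 0.191]
tcp_rot: [[0.222, 0.975, -0.005], [0.975, -0.222, -0.001], [-0.002, -0.004, -1.0]]
force: [0.7, -0.4, -4.3]
opening: 0.533
```

Call:
play_rows(series=[{"tx":0.004,"ty":-0.04,"tz":0,"turn":0},{"tx":0.004,"ty":-0.04,"tz":0,"turn":0},{"tx":0.004,"ty":-0.04,"tz":0,"turn":0},{"tx":0.004,"ty":-0.04,"tz":0,"turn":0},{"tx":0.004,"ty":-0.04,"tz":0,"turn":0},{"tx":0.002,"ty":-0.04,"tz":0,"turn":0},{"tx":0,"ty":-0.04,"tz":0,"turn":0},{"tx":0,"ty":-0.04,"tz":0,"turn":0},{"tx":0,"ty":-0.04,"tz":0,"turn":0},{"tx":0,"ty":-0.04,"tz":0,"turn":0}])

```text
time_s: 7.3
position: [0.6332, -0.233, 0.1906]
tcp_rot: [[0.222, 0.975, -0.005], [0.975, -0.222, 0.002], [0.001, -0.005, -1.0]]
force: [-0.3, 0.0, -4.7]
opening: 0.536
```

Call:
play_rows(series=[{"tx":0,"ty":-0.03,"tz":0,"turn":0},{"tx":0,"ty":-0.02,"tz":0,"turn":0},{"tx":0,"ty":0,"tz":0,"turn":0},{"tx":0,"ty":0,"tz":0,"turn":0}])

```text
time_s: 7.7
position: [0.6345, -0.2706, 0.1919]
tcp_rot: [[0.223, 0.975, -0.002], [0.975, -0.223, 0.002], [0.002, -0.003, -1.0]]
force: [0.1, 1.2, -4.2]
opening: 0.532
```

```bash
cat > b.py <<'E'
import sys
from fit import *
a=vision.capture("top");b=vision.capture("side")
n=sys.argv[1]
for k,p in(("top",a),("side",b)):
    cv2.imwrite(f"pics/{k}_{n}.png",p["pixels"])
for s in sys.argv[2:]:
    q,x,y,z=s.split(","); 
    try: fit(q,[a,b],(float(x),float(y)),float(z))
    except Exception as e: print(q,repr(e))
A=cv2.imread(f"pics/top_{n}.png");B=cv2.imread(f"pics/side_{n}.png")
cv2.imwrite(f"pics/both_{n}.png",cv2.resize(np.hstack([A[100:300,100:400],B[100:300,100:400]]),(800,267),interpolation=cv2.INTER_CUBIC) if 0 else cv2.resize(np.vstack([A[120:290,110:400],B[110:340,110:400]]),(435*4//3,600*1)))
E
python3 b.py core_over core,.6345,-.2706,.095 core_socket,.635,-.271,0
```

```text
core no mask 5
core no mask 6
core [ 0.6345 -0.2706]  nan
core_socket no mask 5
core_socket [ 0.6339 -0.27  ]  0.946
core_socket [ 0.6339 -0.27  ]  0.946
  return _methods._mean(a, axis=axis, dtype=dtype,
  ret = ret.dtype.type(ret / rcount)
```

View pics/both_core_over.png

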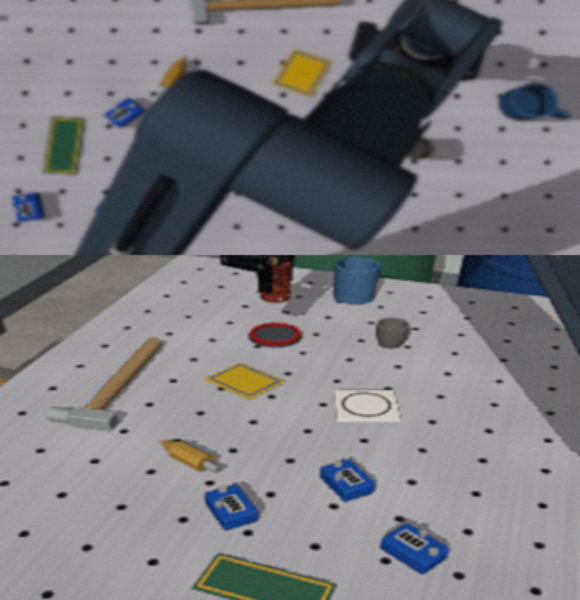

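Call:
play_rows(series=[{"tx":0,"ty":0,"tz":-0.03,"turn":0},{"tx":0,"ty":0,"tz":-0.03,"turn":0},{"tx":0,"ty":0,"tz":-0.02,"turn":0},{"tx":0,"ty":0,"tz":-0.02,"turn":0},{"tx":0,"ty":0,"tz":-0.008,"turn":0},{"tx":0,"ty":0,"tz":0,"turn":0},{"tx":0,"ty":0,"tz":0,"turn":0},{"tx":0,"ty":0,"tz":0,"turn":0}])

```text
time_s: 8.8
position: [0.6362, -0.2719, 0.1079]
tcp_rot: [[0.222, 0.975, 0.002], [0.975, -0.222, -0.001], [-0.001, 0.002, -1.0]]
force: [-0.4, -0.1, -4.6]
opening: 0.538
```

Call:
play_rows(series=[{"tx":0,"ty":0,"tz":-0.002,"turn":0},{"tx":0,"ty":0,"tz":-0.002,"turn":0},{"tx":0,"ty":0,"tz":-0.001,"turn":0},{"tx":0,"ty":0,"tz":0,"turn":0},{"tx":0,"ty":0,"tz":0,"turn":0}])

```text
time_s: 9.3
position: [0.6354, -0.2714, 0.1026]
tcp_rot: [[0.222, 0.975, -0.0], [0.975, -0.222, 0.0], [0.0, -0.0, -1.0]]
force: [-0.2, 0.4, -3.8]
opening: 0.533
```

Call:
play_rows(series=[{"tx":0,"ty":0,"tz":-0.001,"turn":0},{"tx":0,"ty":0,"tz":-0.001,"turn":0},{"tx":0,"ty":0,"tz":0,"turn":0},{"tx":0,"ty":0,"tz":0,"turn":0}])

```text
time_s: 9.7
position: [0.6355, -0.2714, 0.1012]
tcp_rot: [[0.222, 0.975, 0.0], [0.975, -0.222, -0.0], [-0.0, 0.0, -1.0]]
force: [0.1, -0.2, -3.6]
opening: 0.532
```

Call:
play_rows(series=[{"tx":0,"ty":0,"tz":-0.001,"turn":0},{"tx":0,"ty":0,"tz":-0.001,"turn":0},{"tx":0,"ty":0,"tz":0,"turn":0},{"tx":0,"ty":0,"tz":0,"turn":0}])

```text
time_s: 10.1
position: [0.6355, -0.2714, 0.1011]
tcp_rot: [[0.222, 0.975, 0.0], [0.975, -0.222, -0.0], [-0.0, 0.0, -1.0]]
force: [-2.1, 1.9, 5.6]
opening: 0.536
```

Contact: the force went from -4 to +5.6 N. I'll release, opening gradually, and lift.

Call:
play_rows(gripper=0.6, series=[{"tx":0,"ty":0,"tz":0,"turn":0},{"tx":0,"ty":0,"tz":0,"turn":0},{"tx":0,"ty":0,"tz":0,"turn":0}])

```text
time_s: 10.4
position: [0.6359, -0.2717, 0.0997]
tcp_rot: [[0.222, 0.975, 0.001], [0.975, -0.222, -0.001], [-0.0, 0.001, -1.0]]
force: [0.5, 0.6, 0.3]
opening: 0.597
```

Call:
play_rows(gripper=1.0, series=[{"tx":0,"ty":0,"tz":0,"turn":0},{"tx":0,"ty":0,"tz":0,"turn":0},{"tx":0,"ty":0,"tz":0,"turn":0},{"tx":0,"ty":0,"tz":0,"turn":0},{"tx":0,"ty":0,"tz":0.02,"turn":0},{"tx":0,"ty":0,"tz":0.04,"turn":0},{"tx":0,"ty":0,"tz":0.04,"turn":0},{"tx":0,"ty":0,"tz":0.02,"turn":0},{"tx":0,"ty":0,"tz":0,"turn":0}])

```text
time_s: 11.3
position: [0.637, -0.2723, 0.1995]
tcp_rot: [[0.222, 0.975, 0.006], [0.975, -0.222, -0.004], [-0.002, 0.007, -1.0]]
force: [-0.1, 0.4, -0.1]
opening: 0.998
```

Call:
play_rows(series=[{"tx":-0.04,"ty":-0.007,"tz":0,"turn":0},{"tx":-0.04,"ty":-0.007,"tz":0,"turn":0},{"tx":-0.04,"ty":-0.007,"tz":0,"turn":0},{"tx":-0.04,"ty":-0.007,"tz":0,"turn":0},{"tx":-0.04,"ty":-0.007,"tz":0,"turn":0},{"tx":-0.029,"ty":-0.006,"tz":-0.02,"turn":0},{"tx":0,"ty":0,"tz":-0.03,"turn":0},{"tx":0,"ty":0,"tz":-0.02,"turn":0},{"tx":0,"ty":0,"tz":0,"turn":0},{"tx":0,"ty":0,"tz":0,"turn":0}])

```text
time_s: 12.3
position: [0.4519, -0.3038, 0.1387]
tcp_rot: [[0.222, 0.975, -0.002], [0.975, -0.222, 0.002], [0.001, -0.002, -1.0]]
force: [-0.5, -0.4, 0.8]
opening: 0.998
```

```bash
python3 b.py cru core,.6355,-.2714,.004 crucible,.452,-.3035,0; python3 -c "
from h import *
s=bot.read_state();print(s['position'])"
```

```text
core no mask 8
core [ 0.6319 -0.272 ]  0.902
core [ 0.6319 -0.272 ]  0.902
crucible no mask 7
crucible [ 0.4517 -0.3018]  0.838
crucible [ 0.4517 -0.3018]  0.838
[ 0.45265806 -0.30435129  0.14012806]
```

View pics/both_cru.png

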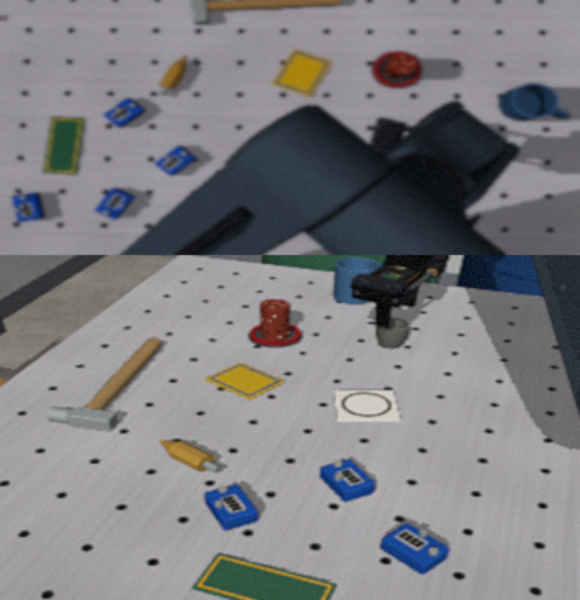

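The core stands in its socket at crop (275,325). I'll go down on the crucible.

Call:
play_rows(series=[{"tx":0,"ty":0,"tz":-0.02,"turn":0},{"tx":0,"ty":0,"tz":-0.02,"turn":0},{"tx":0,"ty":0,"tz":-0.02,"turn":0},{"tx":0,"ty":0,"tz":0,"turn":0},{"tx":0,"ty":0,"tz":0,"turn":0}])

```text
time_s: 13.1
position: [0.4524, -0.3042, 0.0917]
tcp_rot: [[0.222, 0.975, 0.0], [0.975, -0.222, -0.0], [-0.0, 0.0, -1.0]]
force: [0.1, 0.4, 0.8]
opening: 0.998
```

Call:
play_rows(gripper=0.0, series=[{"tx":0,"ty":0,"tz":0,"turn":0},{"tx":0,"ty":0,"tz":0,"turn":0},{"tx":0,"ty":0,"tz":0,"turn":0},{"tx":0,"ty":0,"tz":0,"turn":0},{"tx":0,"ty":0,"tz":0,"turn":0},{"tx":0,"ty":0,"tz":0,"turn":0},{"tx":0,"ty":0,"tz":0,"turn":0},{"tx":0,"ty":0,"tz":0,"turn":0}])

```text
time_s: 13.9
position: [0.4523, -0.3041, 0.0916]
tcp_rot: [[0.222, 0.975, 0.0], [0.975, -0.222, 0.0], [0.0, -0.0, -1.0]]
force: [-0.5, 0.6, 3.4]
opening: 0.59
```

Call:
play_rows(series=[{"tx":0,"ty":0,"tz":0.01,"turn":0},{"tx":0,"ty":0,"tz":0.03,"turn":0},{"tx":0,"ty":0,"tz":0.03,"turn":0},{"tx":-0.002,"ty":0.03,"tz":0,"turn":0},{"tx":-0.002,"ty":0.04,"tz":0,"turn":0},{"tx":-0.002,"ty":0.04,"tz":0,"turn":0},{"tx":-0.002,"ty":0.04,"tz":0,"turn":0},{"tx":-0.002,"ty":0.04,"tz":0,"turn":0},{"tx":-0.002,"ty":0.04,"tz":0,"turn":0},{"tx":-0.001,"ty":0.038,"tz":0,"turn":0}])

```text
time_s: 14.9
position: [0.4416, -0.0886, 0.1477]
tcp_rot: [[0.222, 0.975, 0.0], [0.975, -0.222, -0.0], [-0.0, 0.0, -1.0]]
force: [-0.2, 0.7, -1.0]
opening: 0.59
```

Call:
play_rows(series=[{"tx":0,"ty":0,"tz":-0.02,"turn":0},{"tx":0,"ty":0,"tz":-0.02,"turn":0},{"tx":0,"ty":0,"tz":-0.01,"turn":0},{"tx":0,"ty":0,"tz":0,"turn":0},{"tx":0,"ty":0,"tz":0,"turn":0},{"tx":0,"ty":0,"tz":0,"turn":0}])

```text
time_s: 15.5
position: [0.4422, -0.0902, 0.1079]
tcp_rot: [[0.222, 0.975, 0.001], [0.975, -0.222, -0.001], [-0.0, 0.001, -1.0]]
force: [0.0, 0.4, -0.4]
opening: 0.588
```

Call:
play_rows(series=[{"tx":0,"ty":0,"tz":-0.005,"turn":0},{"tx":0,"ty":0,"tz":-0.005,"turn":0},{"tx":0,"ty":0,"tz":-0.002,"turn":0},{"tx":0,"ty":0,"tz":0,"turn":0},{"tx":0,"ty":0,"tz":0,"turn":0}])

```text
time_s: 16.0
position: [0.4418, -0.0898, 0.0978]
tcp_rot: [[0.222, 0.975, -0.0], [0.975, -0.222, 0.0], [0.0, -0.0, -1.0]]
force: [-1.0, -0.3, -0.9]
opening: 0.585
```

Call:
play_rows(series=[{"tx":0,"ty":0,"tz":-0.001,"turn":0},{"tx":0,"ty":0,"tz":-0.001,"turn":0},{"tx":0,"ty":0,"tz":0,"turn":0},{"tx":0,"ty":0,"tz":0,"turn":0}])

```text
time_s: 16.4
position: [0.4419, -0.0898, 0.0975]
tcp_rot: [[0.222, 0.975, 0.001], [0.975, -0.222, -0.0], [-0.0, 0.001, -1.0]]
force: [-1.5, 0.4, 12.7]
opening: 0.59
```

Call:
play_rows(gripper=0.65, series=[{"tx":0,"ty":0,"tz":0,"turn":0},{"tx":0,"ty":0,"tz":0,"turn":0},{"tx":0,"ty":0,"tz":0,"turn":0}])

```text
time_s: 16.7
position: [0.4419, -0.0898, 0.0962]
tcp_rot: [[0.222, 0.975, 0.0], [0.975, -0.222, -0.0], [-0.0, 0.0, -1.0]]
force: [-0.1, 0.6, -0.1]
opening: 0.644
```

Call:
play_rows(gripper=1.0, series=[{"tx":0,"ty":0,"tz":0,"turn":0},{"tx":0,"ty":0,"tz":0,"turn":0},{"tx":0,"ty":0,"tz":0,"turn":0},{"tx":0,"ty":0,"tz":0.02,"turn":0},{"tx":0,"ty":0,"tz":0.04,"turn":0},{"tx":0,"ty":0,"tz":0.03,"turn":0},{"tx":0.035,"ty":0.04,"tz":0,"turn":-0.1},{"tx":0.035,"ty":0.04,"tz":0,"turn":-0.1},{"tx":0.035,"ty":0.04,"tz":0,"turn":0},{"tx":0.035,"ty":0.04,"tz":0,"turn":0}])

```text
time_s: 17.7
position: [0.5546, 0.0395, 0.1683]
tcp_rot: [[0.42, 0.907, -0.0], [0.907, -0.42, -0.0], [-0.0, -0.0, -1.0]]
force: [0.8, 0.0, 0.9]
opening: 1.003
```

Call:
play_rows(series=[{"tx":0.035,"ty":0.04,"tz":0,"turn":0},{"tx":0.035,"ty":0.04,"tz":0,"turn":0},{"tx":0.009,"ty":0.011,"tz":-0.02,"turn":0},{"tx":0,"ty":0,"tz":-0.02,"turn":0},{"tx":0,"ty":0,"tz":0,"turn":0},{"tx":0,"ty":0,"tz":0,"turn":0}])

```text
time_s: 18.3
position: [0.6164, 0.1109, 0.1358]
tcp_rot: [[0.42, 0.908, -0.002], [0.908, -0.42, -0.0], [-0.001, -0.002, -1.0]]
force: [0.8, 0.5, 0.0]
opening: 1.0
```

```bash
python3 b.py bob bob,.6175,.1114,0 crucible,.442,-.09,.006; python3 -c "
from h import *
s=bot.read_state();print(s['position'])"
```

```text
bob no mask 9
bob [0.6153 0.1129] 337.1 0.903
bob [0.6153 0.1129] 337.1 0.903
crucible [ 0.4409 -0.0904]  0.918
crucible [ 0.4408 -0.0898]  0.888
crucible [ 0.4412 -0.0925]  0.947
[0.61738277 0.11063802 0.13709132]
```

View pics/both_bob.png

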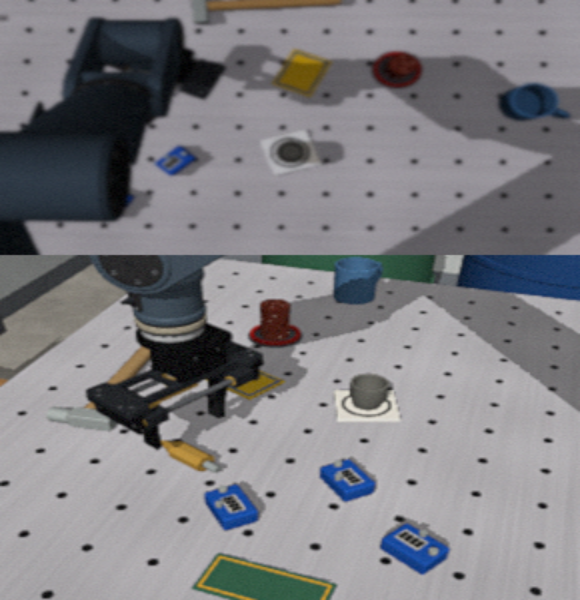

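The crucible stands inside its circle at crop (370,393). I'll go down on the bob.

Call:
play_rows(series=[{"tx":0,"ty":0,"tz":-0.03,"turn":0},{"tx":0,"ty":0,"tz":-0.03,"turn":0},{"tx":0,"ty":0,"tz":-0.015,"turn":0},{"tx":0,"ty":0,"tz":0,"turn":0},{"tx":0,"ty":0,"tz":0,"turn":0},{"tx":0,"ty":0,"tz":-0.003,"turn":0},{"tx":0,"ty":0,"tz":0,"turn":0},{"tx":0,"ty":0,"tz":0,"turn":0}])

```text
time_s: 19.4
position: [0.6174, 0.111, 0.0746]
tcp_rot: [[0.42, 0.908, 0.001], [0.908, -0.42, 0.0], [0.001, 0.001, -1.0]]
force: [0.5, -0.0, 0.7]
opening: 0.998
```

Call:
play_rows(gripper=0.0, series=[{"tx":0,"ty":0,"tz":0,"turn":0},{"tx":0,"ty":0,"tz":0,"turn":0},{"tx":0,"ty":0,"tz":0,"turn":0},{"tx":0,"ty":0,"tz":0,"turn":0},{"tx":0,"ty":0,"tz":0,"turn":0},{"tx":0,"ty":0,"tz":0,"turn":0},{"tx":0,"ty":0,"tz":0,"turn":0},{"tx":0,"ty":0,"tz":0,"turn":0},{"tx":0,"ty":0,"tz":0,"turn":0},{"tx":0,"ty":0,"tz":0,"turn":0}])

```text
time_s: 20.4
position: [0.6175, 0.1112, 0.074]
tcp_rot: [[0.42, 0.908, 0.001], [0.908, -0.42, 0.0], [0.001, 0.001, -1.0]]
force: [1.0, 0.2, -1.0]
opening: 0.319
```

Call:
play_rows(series=[{"tx":0,"ty":0,"tz":0.01,"turn":0},{"tx":0,"ty":0,"tz":0.03,"turn":0},{"tx":0,"ty":0,"tz":0.03,"turn":0},{"tx":0,"ty":0,"tz":0.03,"turn":0},{"tx":-0.02,"ty":0.024,"tz":0,"turn":0.06},{"tx":-0.03,"ty":0.035,"tz":0,"turn":0.06},{"tx":-0.03,"ty":0.035,"tz":0,"turn":0.06},{"tx":-0.03,"ty":0.035,"tz":0,"turn":0.06},{"tx":-0.03,"ty":0.035,"tz":0,"turn":0.05},{"tx":-0.03,"ty":0.035,"tz":0,"turn":0.05}])

```text
time_s: 21.4
position: [0.4794, 0.2708, 0.1539]
tcp_rot: [[0.075, 0.997, -0.001], [0.997, -0.075, -0.001], [-0.001, -0.001, -1.0]]
force: [-0.1, 0.7, -2.9]
opening: 0.319
```

Call:
play_rows(series=[{"tx":-0.02,"ty":0.024,"tz":0,"turn":0},{"tx":-0.017,"ty":0.013,"tz":-0.01,"turn":0},{"tx":0,"ty":0,"tz":-0.03,"turn":0},{"tx":0,"ty":0,"tz":0,"turn":0},{"tx":0,"ty":0,"tz":0,"turn":0},{"tx":0,"ty":0,"tz":0,"turn":0}])

```text
time_s: 22.0
position: [0.4524, 0.2994, 0.1223]
tcp_rot: [[0.078, 0.997, 0.001], [0.997, -0.078, 0.0], [0.0, 0.001, -1.0]]
force: [0.3, 0.8, -2.2]
opening: 0.316
```

```bash
python3 b.py bobo bob,.4525,.3003,.049 bob_pad,.4522,.3003,0; python3 -c "
from h import *
s=bot.read_state();print(s['position'])"
```

```text
bob no mask 11
bob no mask 12
bob [0.4525 0.3003] 0.0 nan
bob_pad no mask 12
bob_pad [0.4536 0.2996] 177.2 0.309
bob_pad [0.4536 0.2996] 177.2 0.309
[0.45182618 0.29966809 0.12229437]
  return _methods._mean(a, axis=axis, dtype=dtype,
  ret = ret.dtype.type(ret / rcount)
```

View pics/both_bobo.png

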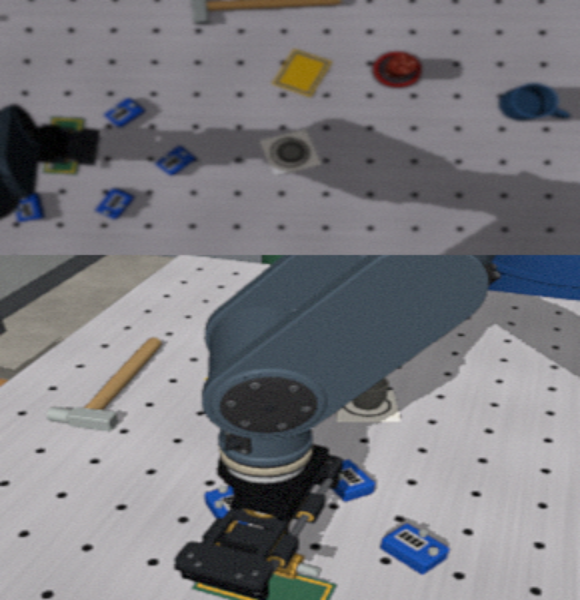

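Call:
play_rows(series=[{"tx":0,"ty":0,"tz":-0.02,"turn":0},{"tx":0,"ty":0,"tz":-0.02,"turn":0},{"tx":0,"ty":0,"tz":-0.01,"turn":0},{"tx":0,"ty":0,"tz":-0.002,"turn":0},{"tx":0,"ty":0,"tz":0,"turn":0},{"tx":0,"ty":0,"tz":0,"turn":0}])

```text
time_s: 22.9
position: [0.4519, 0.3, 0.0808]
tcp_rot: [[0.077, 0.997, 0.001], [0.997, -0.077, 0.0], [0.0, 0.001, -1.0]]
force: [0.4, 0.4, -3.1]
opening: 0.316
```

Call:
play_rows(series=[{"tx":0,"ty":0,"tz":-0.001,"turn":0},{"tx":0,"ty":0,"tz":-0.001,"turn":0},{"tx":0,"ty":0,"tz":0,"turn":0},{"tx":0,"ty":0,"tz":0,"turn":0}])

```text
time_s: 23.3
position: [0.4515, 0.2998, 0.0788]
tcp_rot: [[0.077, 0.997, 0.0], [0.997, -0.077, 0.0], [0.0, 0.0, -1.0]]
force: [0.0, -0.2, -3.0]
opening: 0.316
```

Call:
play_rows(series=[{"tx":0,"ty":0,"tz":-0.001,"turn":0},{"tx":0,"ty":0,"tz":-0.001,"turn":0},{"tx":0,"ty":0,"tz":0,"turn":0},{"tx":0,"ty":0,"tz":0,"turn":0}])

```text
time_s: 23.7
position: [0.4515, 0.2998, 0.0779]
tcp_rot: [[0.077, 0.997, 0.001], [0.997, -0.077, 0.0], [0.0, 0.001, -1.0]]
force: [-1.0, -0.5, 5.9]
opening: 0.32
```

Call:
play_rows(gripper=0.4, series=[{"tx":0,"ty":0,"tz":0,"turn":0},{"tx":0,"ty":0,"tz":0,"turn":0},{"tx":0,"ty":0,"tz":0,"turn":0}])

```text
time_s: 24.0
position: [0.4516, 0.2999, 0.077]
tcp_rot: [[0.077, 0.997, 0.0], [0.997, -0.077, 0.0], [0.0, 0.0, -1.0]]
force: [-0.2, -0.6, -0.3]
opening: 0.393
```

Call:
play_rows(gripper=1.0, series=[{"tx":0,"ty":0,"tz":0,"turn":0},{"tx":0,"ty":0,"tz":0,"turn":0},{"tx":0,"ty":0,"tz":0,"turn":0},{"tx":0,"ty":0,"tz":0,"turn":0},{"tx":0,"ty":0,"tz":0,"turn":0},{"tx":0,"ty":0,"tz":0,"turn":0},{"tx":0,"ty":0,"tz":0.02,"turn":0},{"tx":0,"ty":0,"tz":0.04,"turn":0},{"tx":0,"ty":0,"tz":0.04,"turn":0},{"tx":0,"ty":0,"tz":0.02,"turn":0}])

```text
time_s: 25.0
position: [0.4523, 0.3002, 0.1754]
tcp_rot: [[0.077, 0.997, 0.003], [0.997, -0.077, 0.001], [0.002, 0.003, -1.0]]
force: [0.3, 0.7, -0.2]
opening: 1.0
```

Call:
play_rows(series=[{"tx":-0.006,"ty":-0.034,"tz":0,"turn":-0.1},{"tx":-0.006,"ty":-0.035,"tz":0,"turn":-0.1},{"tx":-0.006,"ty":-0.035,"tz":0,"turn":-0.1},{"tx":-0.006,"ty":-0.035,"tz":0,"turn":-0.1},{"tx":-0.006,"ty":-0.035,"tz":0,"turn":-0.1},{"tx":-0.006,"ty":-0.035,"tz":0,"turn":-0.1},{"tx":-0.003,"ty":-0.035,"tz":0,"turn":-0.1},{"tx":0,"ty":0,"tz":0,"turn":-0.025},{"tx":0,"ty":0,"tz":0,"turn":0},{"tx":0,"ty":0,"tz":0,"turn":0}])

```text
time_s: 26.0
position: [0.4205, 0.1051, 0.1731]
tcp_rot: [[0.741, 0.671, 0.0], [0.671, -0.741, 0.0], [0.0, 0.0, -1.0]]
force: [0.4, 0.4, -0.0]
opening: 0.997
```

```bash
python3 b.py cnt counter,.42,.105,0 bob,.4522,.3003,.004 bob_pad,.4522,.3003,0 ; python3 -c "
from h import *
s=bot.read_state();print(s['position'],s['tcp_rot'][0])"
```

```text
counter no mask 13
counter [0.4207 0.1047] 309.8 0.874
counter [0.4207 0.1047] 309.8 0.874
bob [0.4493 0.2999] 354.5 0.809
bob [0.4512 0.2998] 353.7 0.81
bob [0.4483 0.299 ] 353.0 0.815
bob_pad [0.4541 0.3008] 356.1 0.518
bob_pad [0.455  0.3031] 354.9 0.394
bob_pad [0.4537 0.3006] 356.1 0.645
[0.42022733 0.10495907 0.17302238] [ 7.41657726e-01  6.70778515e-01 -4.15143986e-05]
```

View pics/both_cnt.png

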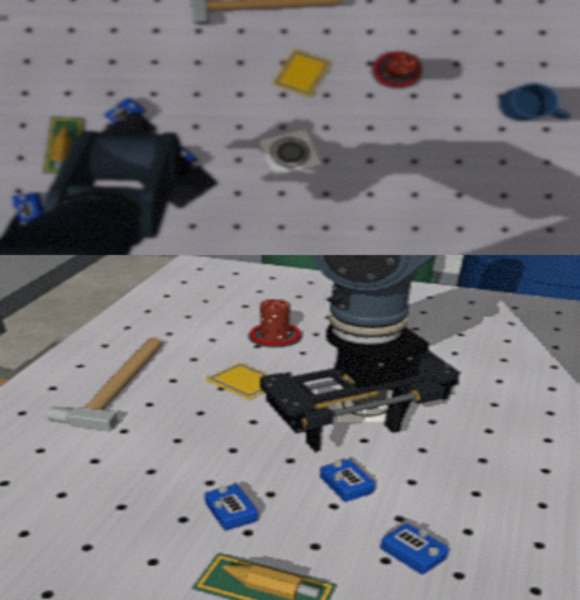

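The bob lies inside the yellow outline at crop (262,580). The target counter is at crop (348,480), directly under the gripper.

Call:
play_rows(series=[{"tx":0,"ty":0,"tz":-0.03,"turn":0},{"tx":0,"ty":0,"tz":-0.03,"turn":0},{"tx":0,"ty":0,"tz":-0.03,"turn":0},{"tx":0,"ty":0,"tz":-0.02,"turn":0},{"tx":0,"ty":0,"tz":-0.01,"turn":0},{"tx":0,"ty":0,"tz":0,"turn":0},{"tx":0,"ty":0,"tz":0,"turn":0}])

```text
time_s: 27.1
position: [0.4205, 0.1047, 0.0773]
tcp_rot: [[0.742, 0.67, 0.0], [0.67, -0.742, -0.0], [0.0, 0.0, -1.0]]
force: [0.4, -0.4, -0.1]
opening: 0.999
```

Call:
play_rows(gripper=0.0, series=[{"tx":0,"ty":0,"tz":0,"turn":0},{"tx":0,"ty":0,"tz":0,"turn":0},{"tx":0,"ty":0,"tz":0,"turn":0},{"tx":0,"ty":0,"tz":0,"turn":0},{"tx":0,"ty":0,"tz":0,"turn":0},{"tx":0,"ty":0,"tz":0,"turn":0},{"tx":0,"ty":0,"tz":0,"turn":0},{"tx":0,"ty":0,"tz":0,"turn":0},{"tx":0,"ty":0,"tz":0,"turn":0}])

```text
time_s: 28.0
position: [0.4204, 0.1046, 0.0771]
tcp_rot: [[0.742, 0.67, 0.0], [0.67, -0.742, 0.0], [0.0, 0.0, -1.0]]
force: [0.3, -0.2, 1.1]
opening: 0.48
```

Call:
play_rows(series=[{"tx":0,"ty":0,"tz":0.01,"turn":0},{"tx":0,"ty":0,"tz":0.03,"turn":0},{"tx":0,"ty":0,"tz":0.03,"turn":0},{"tx":0,"ty":0,"tz":0.03,"turn":0},{"tx":0.025,"ty":-0.027,"tz":0,"turn":0.05},{"tx":0.033,"ty":-0.035,"tz":0,"turn":0.05},{"tx":0.033,"ty":-0.035,"tz":0,"turn":0.05},{"tx":0.033,"ty":-0.035,"tz":0,"turn":0.05},{"tx":0.033,"ty":-0.035,"tz":0,"turn":0.05},{"tx":0.033,"ty":-0.035,"tz":0,"turn":0.05}])

```text
time_s: 29.0
position: [0.5726, -0.0581, 0.1574]
tcp_rot: [[0.497, 0.868, -0.001], [0.868, -0.497, 0.0], [-0.0, -0.001, -1.0]]
force: [1.2, 0.3, -0.2]
opening: 0.489
```

Call:
play_rows(series=[{"tx":0.033,"ty":-0.035,"tz":0,"turn":0.05},{"tx":0.032,"ty":-0.03,"tz":0,"turn":0.05},{"tx":0,"ty":0,"tz":-0.03,"turn":0},{"tx":0,"ty":0,"tz":-0.03,"turn":0},{"tx":0,"ty":0,"tz":0,"turn":0},{"tx":0,"ty":0,"tz":0,"turn":0},{"tx":0,"ty":0,"tz":0,"turn":0}])

```text
time_s: 29.7
position: [0.6247, -0.1089, 0.1103]
tcp_rot: [[0.405, 0.914, 0.002], [0.914, -0.405, -0.001], [0.0, 0.002, -1.0]]
force: [-0.1, -0.2, -1.4]
opening: 0.483
```

```bash
python3 b.py cnto counter,.6247,-.1088,.03 counter_pad,.6247,-.1088,0 2>/dev/null; python3 -c "
from h import *
s=bot.read_state();print(s['position'],s['tcp_rot'][0])"
```

```text
counter no mask 15
counter [ 0.6147 -0.1217] 111.3 0.658
counter [ 0.6147 -0.1217] 111.3 0.658
counter_pad no mask 15
counter_pad [ 0.6278 -0.1046] 160.7 0.811
counter_pad [ 0.6278 -0.1046] 160.7 0.811
[ 0.62456263 -0.10895092  0.10984434] [0.40526165 0.9142     0.00116139]
```

View pics/both_cnto.png

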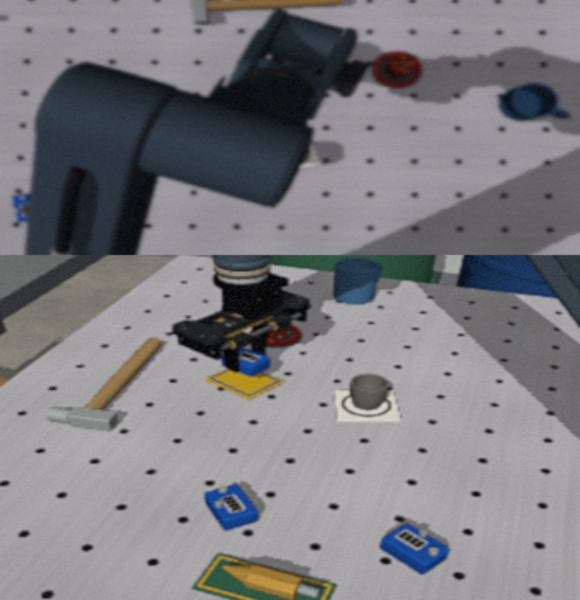

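Call:
play_rows(series=[{"tx":0,"ty":0,"tz":-0.02,"turn":0},{"tx":0,"ty":0,"tz":-0.01,"turn":0},{"tx":0,"ty":0,"tz":-0.003,"turn":0},{"tx":0,"ty":0,"tz":0,"turn":0},{"tx":0,"ty":0,"tz":0,"turn":0}])

```text
time_s: 30.5
position: [0.6242, -0.109, 0.0821]
tcp_rot: [[0.406, 0.914, -0.0], [0.914, -0.406, 0.0], [-0.0, -0.001, -1.0]]
force: [-0.1, -0.3, -1.1]
opening: 0.48
```

Call:
play_rows(series=[{"tx":0,"ty":0,"tz":-0.001,"turn":0},{"tx":0,"ty":0,"tz":-0.001,"turn":0},{"tx":0,"ty":0,"tz":0,"turn":0},{"tx":0,"ty":0,"tz":0,"turn":0}])

```text
time_s: 30.9
position: [0.6244, -0.109, 0.0812]
tcp_rot: [[0.406, 0.914, 0.0], [0.914, -0.406, -0.0], [0.0, 0.0, -1.0]]
force: [0.3, -0.2, 0.3]
opening: 0.481
```

Call:
play_rows(series=[{"tx":0,"ty":0,"tz":-0.001,"turn":0},{"tx":0,"ty":0,"tz":0,"turn":0},{"tx":0,"ty":0,"tz":0,"turn":0}])

```text
time_s: 31.2
position: [0.6244, -0.109, 0.0811]
tcp_rot: [[0.405, 0.914, 0.0], [0.914, -0.405, -0.0], [-0.0, 0.001, -1.0]]
force: [-1.7, 0.7, 5.2]
opening: 0.483
```

Contact. I'll release, rise, and swing back toward the start so the pictures are clear.

Call:
play_rows(gripper=0.55, series=[{"tx":0,"ty":0,"tz":0,"turn":0},{"tx":0,"ty":0,"tz":0,"turn":0},{"tx":0,"ty":0,"tz":0,"turn":0}])

```text
time_s: 31.5
position: [0.6242, -0.109, 0.08]
tcp_rot: [[0.405, 0.914, -0.0], [0.914, -0.405, 0.0], [-0.0, -0.0, -1.0]]
force: [0.2, -0.5, -0.1]
opening: 0.545
```

Call:
play_rows(gripper=0.8, series=[{"tx":0,"ty":0,"tz":0,"turn":0},{"tx":0,"ty":0,"tz":0,"turn":0},{"tx":0,"ty":0,"tz":0,"turn":0},{"tx":0,"ty":0,"tz":0.02,"turn":0},{"tx":0,"ty":0,"tz":0.04,"turn":0},{"tx":0,"ty":0,"tz":0.05,"turn":0},{"tx":0,"ty":0,"tz":0.05,"turn":0},{"tx":0,"ty":0,"tz":0.05,"turn":0},{"tx":0,"ty":0,"tz":0.05,"turn":0}])

```text
time_s: 32.4
position: [0.6239, -0.1089, 0.2913]
tcp_rot: [[0.406, 0.914, 0.001], [0.914, -0.406, -0.0], [0.0, 0.001, -1.0]]
force: [0.6, -0.6, -0.1]
opening: 0.801
```

Call:
play_rows(series=[{"tx":-0.02,"ty":0.05,"tz":0,"turn":0},{"tx":-0.02,"ty":0.05,"tz":0,"turn":0},{"tx":-0.02,"ty":0.05,"tz":0,"turn":0},{"tx":-0.02,"ty":0.05,"tz":0,"turn":0},{"tx":-0.02,"ty":0.05,"tz":0,"turn":0},{"tx":-0.02,"ty":0.05,"tz":0,"turn":0},{"tx":-0.02,"ty":0.05,"tz":0,"turn":0},{"tx":-0.02,"ty":0.05,"tz":0,"turn":0},{"tx":-0.02,"ty":0.05,"tz":0,"turn":0},{"tx":-0.02,"ty":0.05,"tz":0,"turn":0}])

```text
time_s: 33.4
position: [0.4633, 0.2925, 0.2896]
tcp_rot: [[0.406, 0.914, 0.002], [0.914, -0.406, 0.001], [0.001, 0.001, -1.0]]
force: [0.5, 0.1, 0.0]
opening: 0.799
```

Call:
play_rows(series=[{"tx":-0.045,"ty":0.04,"tz":0,"turn":0},{"tx":-0.045,"ty":0.04,"tz":0,"turn":0},{"tx":-0.045,"ty":0.04,"tz":0,"turn":0},{"tx":-0.045,"ty":0.04,"tz":0,"turn":0},{"tx":-0.045,"ty":0.04,"tz":0,"turn":0},{"tx":-0.045,"ty":0.04,"tz":0,"turn":0},{"tx":-0.045,"ty":0.04,"tz":0,"turn":0},{"tx":-0.045,"ty":0.04,"tz":0,"turn":0},{"tx":0,"ty":0,"tz":0,"turn":0},{"tx":0,"ty":0,"tz":0,"turn":0}])

```text
time_s: 34.4
position: [0.1751, 0.5473, 0.2891]
tcp_rot: [[0.403, 0.915, 0.001], [0.915, -0.403, 0.001], [0.001, 0.001, -1.0]]
force: [0.1, -0.3, 0.7]
opening: 0.802
```

```bash
python3 b.py end core,.6355,-.2714,.004 counter,.6247,-.1088,.004 bob,.4515,.3,.004 crucible,.442,-.09,.006 2>/dev/null; python3 -c "
from h import *
s=bot.read_state();print(s['position'],s['time_s'])
p=vision.capture('side')
import cv2
cv2.imwrite('pics/side_final.png',cv2.resize(p['pixels'],(800,600),interpolation=cv2.INTER_CUBIC))"
```

```text
core [ 0.6348 -0.273 ]  0.916
core [ 0.6337 -0.2729]  0.89
core [ 0.6343 -0.2715]  0.946
counter [ 0.6236 -0.1093] 157.6 0.907
counter [ 0.6234 -0.1094] 160.0 0.921
counter [ 0.6235 -0.1097] 153.7 0.895
bob [0.4493 0.299 ] 354.7 0.84
bob [0.4451 0.2996] 174.7 0.844
bob [0.4485 0.2988] 354.7 0.853
crucible no mask 17
crucible [ 0.4411 -0.0912]  0.948
crucible [ 0.4411 -0.0912]  0.948
[0.17692599 0.54668306 0.28825454] 34.9
```

View pics/both_end.png

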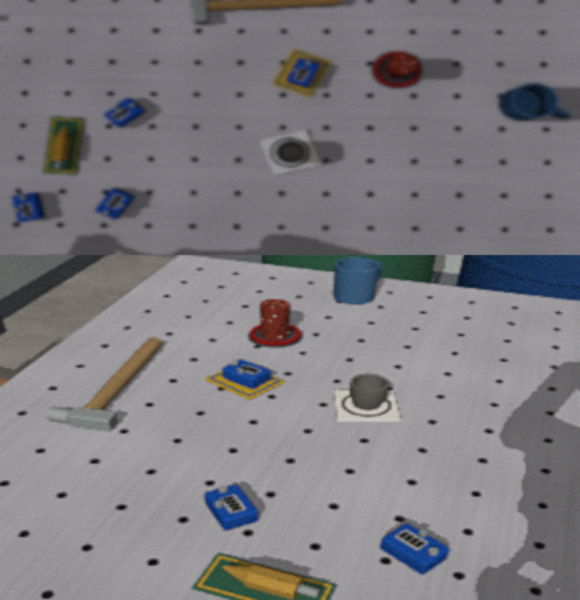

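View pics/side_final.png

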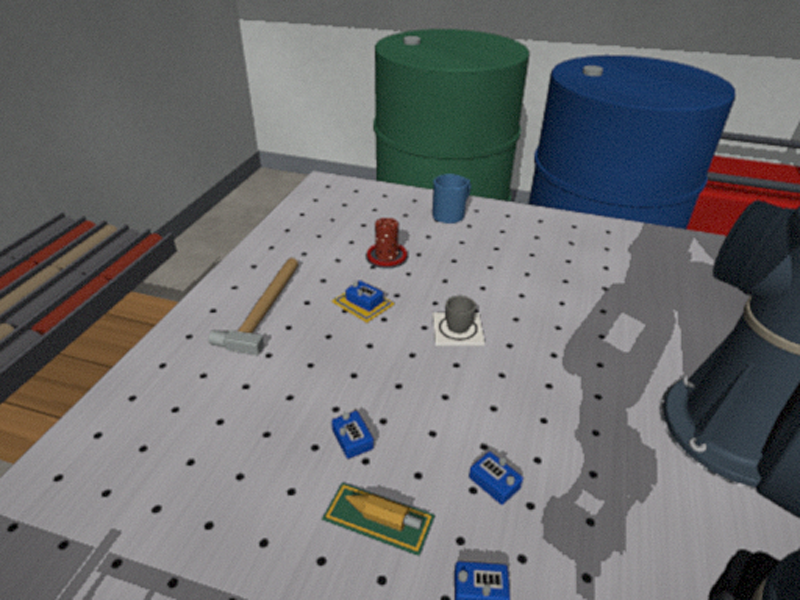

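All four are standing or lying inside their outlines in both views, and the mug and hammer look unmoved. I'm handing in.

```bash
python3 -c "
from rig import bot
print(bot.hand_in())"
```

```text
the job is handed in; nothing more can be done
None
```

All four things are in their marked places, and I handed the job in at about 35 s of the 104 s allowed. The hand-in gave no verdict. The counter I took was the one farthest right, at y ≈ 0.105 m; the look-alikes were at about 0.20, 0.20 and 0.34 m. Each thing was lowered in roughly 1 mm steps until the wrist force showed contact, then released.

The last fits against the first fits of the places:

| Thing | Offset from its place | Angle off lengthwise | Limit |
|---|---|---|---|
| Core | about 2 mm | – | 12 mm |
| Crucible | about 2 mm | – | 13 mm |
| Counter | about 1 mm | about 1–2° | 13 mm, 17° |
| Bob | about 3 mm | about 1° | 13 mm, 14° |

- **Bob:** the top view alone put it about 7 mm off and turned end for end. The side view and the picture show it centred; it passes either way round.
- **Crucible:** the network found no mask for it in the last top view, so its figure comes from the side view. An earlier fit from both views agreed.
- **Mug and hammer:** they look unmoved in the before and after pictures, but I judged that by eye and did not fit their positions.

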